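Set the vial turntable back one notch

TASK

The vial turntable was indexed one station too far. With a fingertip, tip the pawl's lever outward so that the pawl lifts out of the teeth and stays up, push the wheel backward (counter-clockwise seen from above) by exactly one notch, an eighth of a turn, and then tip the lever back so that the pawl drops fully into the notch and locks the wheel again. Push gently, pinch and lift nothing, and leave the bottle, the jar and the vial where they stand.

Things in the scene. Friction and masses are not known exactly. Their poses are not given: they have to be found in the camera images.
- turntable: the fixed indexing turntable; its frame is used below, mm. Origin: on the vertical wheel axis at worktop height, z up; the pawl stands on the +y side. Grey base plate x -95 to 95, y -100 to +175, top at z 14. Nothing of the base stands above z 70.
- wheel_top (a point): on the wheel axis, at the height of the wheel's flat top (z 40). White wheel, 184 mm diameter, steel hub of radius 17 up to z 51, eight flat black vial stations on a 50 mm circle. On the rim (radius 74 to 92) eight saw teeth 10 mm high, 45 degrees apart; their steep faces look counter-clockwise, ramps fall away clockwise to a 24 mm flat gap.
- wheel (a joint): angle of the wheel, rad, positive backward (counter-clockwise from above); starts near 0, nose in a gap. One notch is 0.785. The pawl leaves a play of about 0.09 either way about the middle of each gap (0, 0.785); with the pawl down a steep tooth face stops any backward turn. It turns stiffly (0.1 N m, about 2 N at the pegs) and stays where it is left.
- pawl (a joint): angle of the pawl, rad: 0 = down, nose fully in the gap; 0.85 = lifted, against its back stop. Weighted, it tips over centre at about 0.45: let go below that it falls back to 0, above that it falls over to 0.85 and stays. It takes under 1 N at the thumb bar. A nose left on a tooth crest reads about 0.18.
- pawl_pivot (a point): pivot of the steel pawl, parallel to the turntable's x axis, at x 0, y +135, z 60, in a yoke of two cheeks 27 mm wide over all. The arm (10 mm thick) runs 55 mm from here toward the wheel axis; the nose under its end, at y +85, is 8 mm wide and sits 1 mm over the wheel's top when down. Lifted, the arm's end rises to z 105 at y 95 to 105, the nose hangs at y 80 to 95, above z 80.
- pawl_bar (a point): centre of the dark steel thumb bar on top of the pawl's lever: a cylinder of radius 10 mm, 36 mm long, parallel to the turntable's x axis, 55 mm from the pivot on a rod of radius 4. It is at y +116, z 112 when the pawl is down and swings outward (toward +y) to y +161, z 109 when lifted.
- peg_0 (a point): top centre of a plain upright metal finger peg on the wheel: radius 7 mm, from z 40 to z 76, 50 mm from the wheel axis; with the wheel at 0 it stands at 67.5 degrees from the turntable's +x toward +y. All four pegs are alike and turn with the wheel.
- peg_1 (a point): as peg_0, at 157.5 degrees
- peg_2 (a point): as peg_0, at 247.5 degrees (the side away from the pawl)
- peg_3 (a point): as peg_0, at 337.5 degrees
- bottle_green: bystander: bottle with a green cap, 46 mm diameter, 92 mm high, beyond the turntable; origin under its centre
- jar: bystander: wide jar with a blue cap, 53 mm diameter, 86 mm high, to the right of the turntable; origin under its centre
- vial: bystander: small vial with a red cap, 24 mm diameter, 60 mm high, beyond the turntable; origin under its centre

How it is judged:
By the outcome, as a careful person would: the job done as asked, in the order asked, and still so for the second after the job is handed in, with the robot touching nothing.
It also fails if it takes over 53 s, if anything falls off the work surface, if the arm or the gripper's body presses on something with over 40 N, if the wrist force passes 120 N, or if a joint passes its speed limit or range.

ROBOT

A 6-joint arm with a two-finger parallel gripper is mounted at the origin on a cart in front of the work surface, level with it; the furniture and walls round the work are solid. World frame = base frame: x ahead of the robot, y to its left, z up, the work surface at z = 0. Lengths are in mm, angles in rad, forces in N, time in s.
With the tool pointing down it reaches from about 225 to 725 mm from the base axis. Payload 3.1 kg.
Tool frame: the origin (TCP) lies at the centre of the arm's flange, where the gripper is bolted on; the fingertips stand 173 mm ahead of it and the grasp point (between the pads) lies 155 mm ahead of it; z points along the fingers, y is the line along which they close (so a half turn about z gives the same grasp; the last joint's range is limited). The gripper opens to 85 mm and grips with 20 to 120 N. Pads are 22 mm wide; open, the fingers measure 114 mm over their backs; the gripper's body (76 mm by 85 mm) begins 54 mm behind the grasp point. The pads swing forward as they close: fully open they stand 13 mm farther back than shut.
Start: joints at [1.035, 0.048, 0.099, 1.622, 0, 1.443], TCP at [208.216, 481.938, 404.712] pointing down, gripper open.
Joint ranges: [-2.91, 2.91], [-0.99, 1.94], [-1.21, 1.42], [-2.12, 2.29], [-1.49, 1.47], [-3.14, 3.14]. Speed limits (rad/s): [2.79, 2.79, 3.14, 3.14, 3.14, 3.14].

INTERFACE

Orientations are given as a unit quaternion [x, y, z, w].
In Python, from station import sensors, cams, close_job gives the robot as it stands.
- The arm moves only by the tool carry_out, never from a script. Its argument "commands" is one flat list of numbers, 5 for each row, row after row: the opening, from -1 (shut) to 1 (fully open), then the shift along the world's x, y, z in m, then the turn about the world's z in rad. A call has 1 to 5 rows; each row is the pose to reach, as a shift and turn from the pose commanded when the call began; what a row does not reach only later rows make up. A row lasts 1/8 s, in which the tool goes at most 62.5 mm and 10.7 degrees, less where a joint would pass 70% of its speed; a pose out of reach is approached as far as the arm can. A call with a gripper value outside its range is refused whole. The fingers move at their own pace and stop on an object; "grip_force" is the grip in N (left out, the last holds). Time passes only in rows, so rows that repeat a pose let the fingers close. It gives the time, the measured TCP pose, the force, the opening and the grip force at its end, in the units of the state.
- sensors.sense(): the state, without advancing time (a new reading comes with each control period).
- cams.camera(name): name is "side" or "top"; returns a dict with "frame" (480x640x3 uint8, red, green, blue), "camera_matrix" (3x3 intrinsics, pixels), "extrinsics" (4x4, takes a point from world to camera coordinates). Camera axes: x right, y down, z forward; pixel columns grow to the right and rows downward; lengths in mm; the calibration is good to about 2 mm. A picture is of the moment at which its call begins. There is no depth.
- close_job(): hands the job in; it is judged then, once.
Trained networks look in the newest picture that a camera, given by its name, has taken for a name from the list of things; names that differ only in an ending like _2 or _b are one class to them, and where a whole thing is asked for, a point or a joint stands for the part that bears it (a point fixed in the world has none). Each returns a list of dicts, best first, with "p" (0 to 1); they miss things now and then, are a little off and sometimes report something else, mostly with a low value. They report only what shows in the picture. A call takes as long as a camera call.
- cams.spot_in(camera, label): "centre" ([x, y, z] in mm, in the coordinates of the camera as it stood for that picture, good to about 4 mm: the middle of the surface that is visible of it).
- cams.outline_of(camera, label): "mask" (480x640 bool, what is visible of it).
- cams.spot_point(camera, label): "centre" ([x, y, z] in mm, in the coordinates of the camera as it stood for that picture, good to about 4 mm: a listed point, or the origin of a listed thing).
The state is a dict: "time": time; "joint_positions": joint angles; "dq": joint speeds; "joint_torque": joint torques, N m; "ee_pos": TCP position; "eef_rot": TCP orientation; "wrist_force": force on the tool from outside, world axes, zero at the start; "moment": the same for the moment, N m; "gripper_width": finger opening in mm; "gripper_force": force on a finger pad.
Only numpy, scipy, OpenCV 4.12 (cv2) and the standard library are available. Lean on these libraries where they do the work, as an engineer would, in place of code of your own. Each camera call takes 0.05 s, during which the arm holds its last target. There are 200 camera calls.

## Working session

There is one attempt and no reset: what is moved stays moved. The work goes in short steps, Python scripts to look and compute and a tool call to move; the robot and the scene stay as the last step left them, time stands still between calls to the robot, and variables do not carry over. Pictures are saved under pics/ and viewed, at most 10 in all, crops included, and the job is handed in when it is done.

Besides the shell and the picture viewer there is one more tool, called as name(argument=value, ...), one argument or row to a line, values as JSON. carry_out: Moves the arm, as the interface text tells. Its arguments: {"type":"object","properties":{"commands":{"type":"array"},"grip_force":{"type":"number"}},"required":["commands"]}

```bash
mkdir -p pics; cat > h.py <<'E'
import numpy as np, cv2
from station import sensors, cams, close_job
def w(E,c):
    E=np.array(E); return np.linalg.inv(E)@np.append(c,1)
def look(names, cs=("side","top"), save=None):
    for c in cs:
        d=cams.camera(c)
        if save: cv2.imwrite(f"pics/{save}_{c}.png",d["frame"][:,:,::-1])
        for n in names:
            for r in cams.spot_point(c,n)[:4]:
                print(c,n,round(r["p"],2),np.round(w(d["extrinsics"],r["centre"])[:3],0))
def proj(d,p):
    q=np.array(d["extrinsics"])@np.append(p,1); q=np.array(d["camera_matrix"])@q[:3]; return q[:2]/q[2]
E
python3 - <<'E'
from h import *
look(["turntable","wheel_top","pawl_pivot","pawl_bar","peg_0","bottle_green","jar","vial"],save="a")
s=sensors.sense(); print(s["time"],s["ee_pos"],s["eef_rot"],s["gripper_width"])
E
```

```text
side turntable 0.88 [ 543. -119.   -2.]
side wheel_top 0.59 [ 538. -119.   39.]
side pawl_pivot 0.59 [500.   7.  57.]
side pawl_bar 0.65 [505.  -7. 108.]
side pawl_bar 0.31 [501.   9.  59.]
side peg_0 0.86 [ 591. -122.   75.]
side peg_0 0.82 [ 546. -167.   76.]
side peg_0 0.79 [ 498. -117.   75.]
side peg_0 0.6 [546. -76.  77.]
side bottle_green 0.87 [ 703. -120.   -3.]
side jar 0.61 [ 649. -249.    2.]
side vial 0.65 [645.  13.  -3.]
top turntable 0.87 [ 540. -118.    0.]
top wheel_top 0.88 [ 543. -119.   37.]
top pawl_pivot 0.88 [498.   9.  61.]
top pawl_bar 0.58 [509.  -8. 110.]
top peg_0 0.96 [ 542. -169.   75.]
top peg_0 0.9 [ 595. -119.   76.]
top peg_0 0.89 [546. -73.  76.]
top peg_0 0.8 [ 495. -117.   76.]
top bottle_green 0.94 [ 704. -117.    2.]
top jar 0.95 [ 649. -248.    1.]
top vial 0.56 [644.  17.  -0.]
0.9 [208.22615948 481.92187802 404.72278265] [ 2.02512553e-01  9.79279667e-01  1.01212952e-05 -1.35802432e-05] 85.12574331143173
```

View pics/a_top.png

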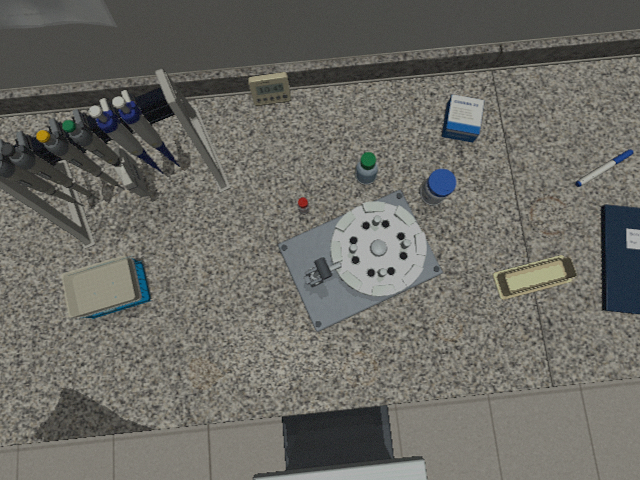

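View pics/a_side.png

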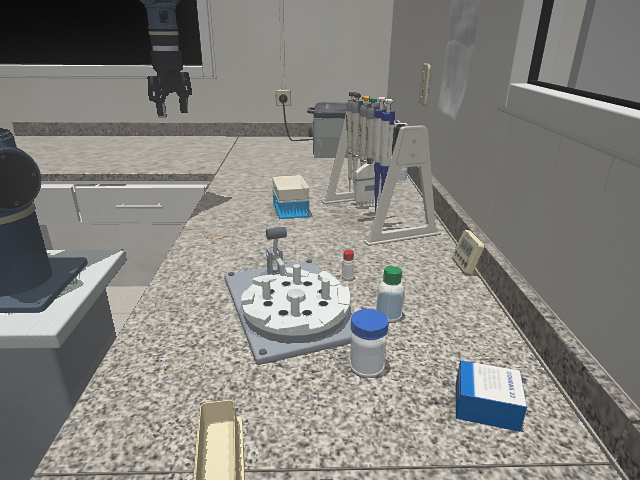

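```bash
python3 - <<'E'
import numpy as np
from scipy.spatial.transform import Rotation as R
c=np.array([542,-119]); 
for p in ([499,8],[507,-7.5]):
    d=np.array(p)-c; print(np.hypot(*d), np.degrees(np.arctan2(d[1],d[0]))-90)
th=np.radians(18.6)
for n,a in enumerate([67.5,157.5,247.5,337.5]):
    t=np.radians(a)+th; print(n, c+50*np.array([np.cos(t),np.sin(t)]))
print(R.from_quat([.2025,.97928,0,0]).as_matrix().round(3))
E
```

```text
134.08206442324789 18.705209929416142
116.86423747237647 17.4271432534249
0 [545.40076453 -69.11578606]
1 [ 492.11578606 -115.59923547]
2 [ 538.59923547 -168.88421394]
3 [ 591.88421394 -122.40076453]
[[-0.918  0.397  0.   ]
 [ 0.397  0.918  0.   ]
 [ 0.     0.    -1.   ]]
```

The top view shows the wheel at about px (378,247), the thumb bar at about (322,268), and the vial, bottle and jar clear of the work. The side view agrees. From the fit I take turntable yaw ≈19° and centre ≈(543.5, -119.5). I'll move over with the fingers shut.

carry_out(
  commands=[-1,0.025,-0.043,0,-0.166,-1,0.055,-0.093,0,-0.332,-1,0.085,-0.145,0,-0.5,-1,0.115,-0.196,0,-0.66,-1,0.145,-0.247,0,-0.83],
  grip_force=20,
)

```text
time: 1.52
ee_pos: [353.8, 233.3, 404.9]
eef_rot: [0.582, 0.813, 0.001, 0.0]
wrist_force: [0.4, 0.3, -0.1]
gripper_width: -0.3
gripper_force: 0.0
```

carry_out(
  commands=[-1,0.03,-0.052,0,0,-1,0.06,-0.104,0,0,-1,0.09,-0.156,0,0,-1,0.12,-0.208,0,0,-1,0.15,-0.26,0,0],
)

```text
time: 2.15
ee_pos: [503.9, -27.0, 405.0]
eef_rot: [0.58, 0.814, 0.0, 0.0]
wrist_force: [-0.0, 0.1, -0.2]
gripper_width: -0.0
gripper_force: 0.0
```

carry_out(
  commands=[-1,0.016,-0.023,0,0,-1,0.016,-0.023,0,0,-1,0.016,-0.023,0,0],
)

```text
time: 2.52
ee_pos: [518.9, -47.6, 404.7]
eef_rot: [0.58, 0.815, 0.0, -0.0]
wrist_force: [0.5, 0.2, 0.6]
gripper_width: -0.0
gripper_force: 0.0
```

```bash
python3 - <<'E'
from h import *
look(["pawl_bar","pawl_pivot","wheel_top"],cs=("side",),save="b")
s=sensors.sense(); print(s["time"],s["ee_pos"],s["eef_rot"],s["gripper_width"],s["wrist_force"],s["joint_positions"])
E
```

```text
side pawl_bar 0.96 [507.  -8. 108.]
side pawl_bar 0.54 [500.  10.  59.]
side pawl_pivot 0.85 [501.  11.  57.]
side wheel_top 0.78 [ 544. -118.   39.]
2.725 [518.79570156 -46.97958313 405.08718951] [5.79448472e-01 8.15008842e-01 1.56233505e-04 1.79931131e-04] 0.07195772252069801 [-0.12998309 -0.19595511  0.28842512] [-2.19132142e-01  3.71495296e-02  8.87404708e-02  1.62193429e+00
  1.48153646e-04  1.01697156e+00]
```

carry_out(
  commands=[-1,0,0,-0.045,0,-1,0,0,-0.09,0,-1,0,0,-0.126,0,-1,0,0,-0.126,0],
)

```text
time: 3.22
ee_pos: [517.2, -46.9, 275.2]
eef_rot: [0.58, 0.815, -0.001, -0.004]
wrist_force: [-0.3, 0.7, 0.5]
gripper_width: 0.3
gripper_force: 0.0
```

carry_out(
  commands=[-1,-0.002,0.006,0,0,-1,-0.004,0.011,0,0,-1,-0.006,0.017,0,0,-1,-0.0075,0.022,0,0,-1,-0.009,0.027,0,0],
)

```text
time: 3.85
ee_pos: [510.3, -20.8, 279.3]
eef_rot: [0.58, 0.815, 0.0, 0.001]
wrist_force: [1.1, -0.7, 0.8]
gripper_width: -0.2
gripper_force: 0.3
```

```bash
python3 - <<'E'
from h import *
look(["pawl_bar"],save="c")
s=sensors.sense(); print(s["time"],s["ee_pos"],s["wrist_force"])
a=cv2.imread("pics/c_side.png")[200:320,210:370]; b=cv2.imread("pics/c_top.png")[200:320,270:430]
cv2.imwrite("pics/c2.png",cv2.resize(np.hstack([a,b]),None,fx=2.5,fy=2.5))
E
```

```text
side pawl_bar 0.59 [502.   2. 109.]
side pawl_bar 0.52 [545. -70.  74.]
4.05 [510.22604606 -20.94925137 278.65050423] [ 1.70860417 -1.3894203   0.58460045]
```

View pics/c2.png

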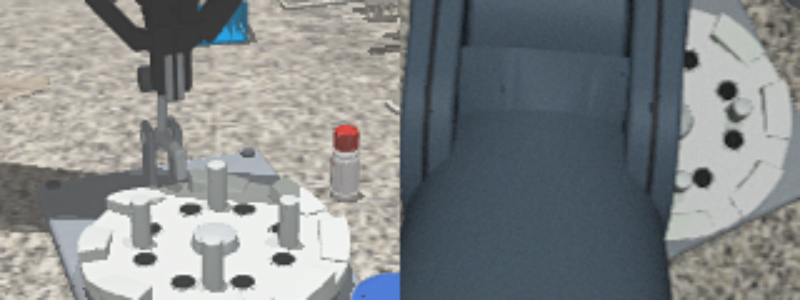

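The finger is against the bar (crop about px (165,85)) and has moved it about 10 mm. I'll keep pushing past the centre.

carry_out(
  commands=[-1,-0.0015,0.0047,0,0,-1,-0.003,0.0095,0,0,-1,-0.005,0.015,0,0,-1,-0.0065,0.02,0,0,-1,-0.008,0.024,0,0],
)

```text
time: 4.68
ee_pos: [502.0, 3.4, 278.6]
eef_rot: [0.58, 0.815, -0.0, -0.0]
wrist_force: [-0.4, 0.4, -0.1]
gripper_width: -0.1
gripper_force: 0.0
```

```bash
python3 - <<'E'
from h import *
look(["pawl_bar"],cs=["side"],save="d")
s=sensors.sense(); print(s["time"],s["ee_pos"],s["wrist_force"])
E
```

```text
side pawl_bar 0.69 [492.  39. 105.]
side pawl_bar 0.28 [ 542. -172.   75.]
4.775 [501.99573522   3.41546887 278.64377449] [-0.57727718  0.11287194  0.06615082]
```

The bar is lifted (y≈165). Next I retreat upward and go to the -x side of peg_2.

carry_out(
  commands=[-1,0,0,0.04,0,-1,0,-0.05,0.05,0,-1,0.001,-0.1,0.05,0,-1,0.001,-0.15,0.05,0,-1,0.002,-0.186,0.05,0],
)

```text
time: 5.4
ee_pos: [504.0, -185.2, 328.8]
eef_rot: [0.581, 0.814, -0.0, 0.0]
wrist_force: [-0.0, 0.1, 0.5]
gripper_width: 0.2
gripper_force: 0.0
```

carry_out(
  commands=[-1,0,0,0,0,-1,0,0,-0.04,0,-1,0,0,-0.08,0,-1,0,0,-0.0985,0,-1,0,0,-0.0985,0],
)

```text
time: 6.02
ee_pos: [503.6, -182.1, 228.8]
eef_rot: [0.58, 0.815, -0.0, -0.002]
wrist_force: [0.4, 0.5, 0.5]
gripper_width: -0.1
gripper_force: 0.0
```

```bash
python3 - <<'E'
from h import *
look(["pawl_bar","peg_2"],cs=["side"],save="e")
s=sensors.sense(); print(s["time"],s["ee_pos"],s["wrist_force"])
a=cv2.imread("pics/e_side.png")[190:370,190:430]
cv2.imwrite("pics/e2.png",cv2.resize(a,None,fx=3,fy=3))
E
```

```text
side peg_2 0.83 [ 544. -168.   75.]
side peg_2 0.81 [ 497. -118.   75.]
side peg_2 0.6 [ 597. -121.   75.]
side peg_2 0.56 [544. -72.  76.]
6.175 [ 505.10469488 -183.21421931  232.25678744] [-0.38230571 -0.44128399 -0.84333743]
```

View pics/e2.png

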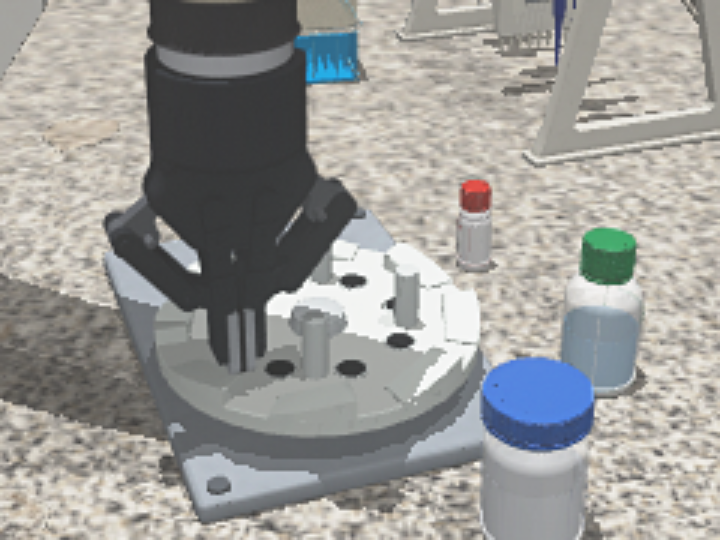

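The finger stands left of peg_2 (crop about px (235,340), peg at (317,345)) and is clear of it. I'll push along the turntable's +x.

carry_out(
  commands=[-1,0.0047,0.0016,0,0,-1,0.0095,0.0033,0,0,-1,0.0142,0.0049,0,0,-1,0.019,0.0065,0,0,-1,0.0236,0.0081,0,0],
)

```text
time: 6.8
ee_pos: [527.7, -175.7, 230.3]
eef_rot: [0.58, 0.814, -0.002, 0.0]
wrist_force: [-3.2, -4.3, 0.8]
gripper_width: -0.3
gripper_force: 2.0
```

carry_out(
  commands=[-1,0.0047,0.0016,0,0,-1,0.0095,0.0033,0,0,-1,0.0142,0.0049,0,0,-1,0.0142,0.0049,0,0],
)

```text
time: 7.3
ee_pos: [542.6, -169.3, 230.1]
eef_rot: [0.58, 0.815, 0.001, -0.0]
wrist_force: [0.5, -0.0, 0.6]
gripper_width: 0.0
gripper_force: 0.0
```

```bash
cat >> h.py <<'E'
def pegs(cs=("side",)):
    for c in cs:
        for k in range(3):
            d=cams.camera(c); P=[w(d["extrinsics"],r["centre"])[:3] for r in cams.spot_point(c,"peg_0") if r["p"]>.3]
            P=np.array([p for p in P if 68<p[2]<84]); v=P[:,:2]-[543.5,-119.5]
            a=np.degrees(np.arctan2(v[:,1],v[:,0]))-67.5-19
            print(c,np.round((a+22.5)%90-22.5,1),np.round(np.hypot(*v.T)),P.round().tolist() if k==0 else "")
    s=sensors.sense(); v=s["ee_pos"][:2]-np.array([543.5,-119.5]); print(s["time"],s["ee_pos"],"T",v@[.9455,.3256],v@[-.3256,.9455],s["wrist_force"])
E
python3 -c "
from h import *
pegs()"
```

```text
side [26.6 32.1 27.2 25.6] [48. 50. 48. 48.] [[499.0, -138.0, 77.0], [567.0, -163.0, 76.0], [524.0, -76.0, 75.0], [588.0, -101.0, 76.0]]
side [27.  29.9 28.9] [48. 51. 50.] 
side [30.6 27.5 24.9 30.3] [50. 48. 47. 51.] 
7.6 [ 542.09419481 -169.76599214  230.29487226] T -17.695795849648462 -47.068765398529834 [ 0.02361468 -0.14666627  0.05306529]
```

carry_out(
  commands=[-1,0.0038,0.0013,0,0,-1,0.0076,0.0026,0,0,-1,0.0113,0.0039,0,0,-1,0.0113,0.0039,0,0],
)

```text
time: 8.1
ee_pos: [553.8, -165.9, 230.1]
eef_rot: [0.58, 0.815, 0.0, 0.0]
wrist_force: [-0.4, 0.0, -0.5]
gripper_width: 0.1
gripper_force: 0.3
```

```bash
python3 -c "
from h import *
pegs()
s=cams.camera('top'); cv2.imwrite('pics/f_top.png',s['frame'][:,:,::-1])"
```

```text
side [45.  39.5 42.1 40.7] [49. 49. 48. 47.] [[576.0, -156.0, 73.0], [583.0, -91.0, 78.0], [506.0, -149.0, 77.0], [515.0, -82.0, 76.0]]
side [42.6 40.3 39.2 41.1] [50. 49. 50. 52.] 
side [41.  43.  40.8 38.9] [48. 51. 46. 50.] 
8.4 [ 553.58360498 -166.27333611  230.3808728 ] T -5.695349724789058 -47.507411074008225 [0.1058439  0.02757522 0.26320051]
```

carry_out(
  commands=[-1,0.002,0.0006,0,0,-1,0.0036,0.0012,0,0,-1,0.0036,0.0012,0,0],
)

```text
time: 8.82
ee_pos: [556.9, -164.8, 230.2]
eef_rot: [0.58, 0.815, -0.0, -0.0]
wrist_force: [-2.5, 0.6, 0.7]
gripper_width: 0.2
gripper_force: 1.0
```

carry_out(
  commands=[-1,-0.015,-0.005,0,0,-1,-0.03,-0.01,0,0,-1,-0.03,-0.01,0.05,0,-1,-0.03,-0.01,0.1,0],
)

```text
time: 9.32
ee_pos: [525.9, -175.0, 329.8]
eef_rot: [0.58, 0.814, -0.0, -0.001]
wrist_force: [1.1, 0.8, 0.2]
gripper_width: 0.1
gripper_force: 0.0
```

carry_out(
  commands=[-1,-0.05,0,0.02,0,-1,-0.1,0,0.02,0,-1,-0.15,0,0.02,0,-1,-0.19,0,0.02,0,-1,-0.19,0,0.02,0],
)

```text
time: 9.95
ee_pos: [335.0, -174.8, 350.2]
eef_rot: [0.581, 0.814, 0.0, 0.001]
wrist_force: [-0.3, -0.1, -0.3]
gripper_width: -0.1
gripper_force: 0.0
```

```bash
python3 -c "
from h import *
pegs(('side','top'))
look(['pawl_bar','pawl_pivot','wheel_top'],save='g')
a=cv2.imread('pics/g_top.png')[180:340,260:460]; a0=cv2.imread('pics/a_top.png')[180:340,260:460]
cv2.imwrite('pics/g2.png',cv2.resize(np.hstack([a0,a]),None,fx=2,fy=2,interpolation=cv2.INTER_CUBIC))
"
```

```text
side [43.1 46.1 42.4 47.6] [46. 49. 52. 51.] [[508.0, -149.0, 77.0], [579.0, -86.0, 79.0], [511.0, -79.0, 73.0], [579.0, -156.0, 75.0]]
side [46.2 47.3 46.3 47.7] [48. 50. 51. 50.] 
side [45.4 42.3 43.6 43.8] [49. 48. 48. 49.] 
top [45.7 46.7 42.6 45.3] [51. 45. 50. 46.] [[581.0, -85.0, 76.0], [511.0, -150.0, 81.0], [512.0, -81.0, 77.0], [574.0, -154.0, 75.0]]
top [45.9 45.  46.7 44.2] [50. 46. 45. 48.] 
top [46.7 43.6 42.4 45. ] [48. 45. 50. 51.] 
10.55 [ 337.20499652 -174.9452127   350.08595256] T -213.10488704506292 14.746204523592557 [ 0.18621488  0.26244089 -0.15013361]
side pawl_bar 0.71 [490.  39. 103.]
side pawl_pivot 0.81 [501.   8.  60.]
side wheel_top 0.96 [ 544. -120.   40.]
top pawl_bar 0.77 [490.  33. 107.]
top pawl_bar 0.52 [ 704. -118.   -2.]
top pawl_pivot 0.97 [498.  11.  60.]
top pawl_pivot 0.49 [ 541. -122.   37.]
top wheel_top 0.83 [ 543. -122.   37.]
```

View pics/g2.png

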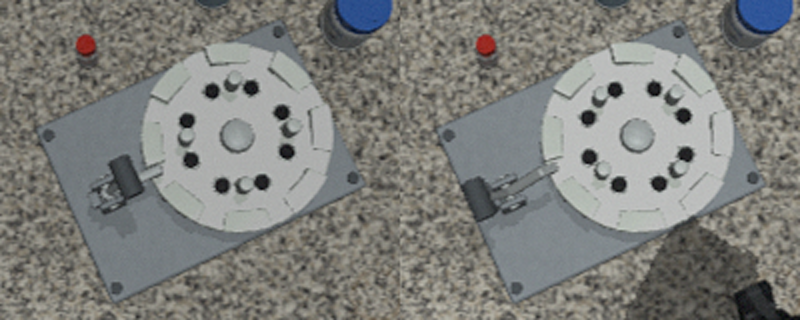

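Side by side: the pawl is up, with the bar at crop px (480,198), and the tooth pattern matches the start picture. Next I measure the leftover angle by correlating the rims.

```bash
python3 - <<'E'
from h import *
d=cams.camera("top")
A=cv2.GaussianBlur(cv2.imread("pics/a_top.png",0),(3,3),0).astype(np.float32);B=cv2.GaussianBlur(cv2.imread("pics/g_top.png",0),(3,3),0).astype(np.float32)
th=np.radians(np.arange(0,360,.5)); rr=np.arange(66,92,2.)
def pol(I,off=0,z=46):
    m=np.array([[proj(d,[543.5+r*np.cos(t+off),-119.5+r*np.sin(t+off),z]) for t in th] for r in rr],np.float32)
    return cv2.remap(I,m[...,0],m[...,1],cv2.INTER_CUBIC)
# exclude pawl sector (109 deg +-30)
k=np.abs((np.degrees(th)-109+180)%360-180)>30
pa=pol(A)[:,k]
for o in np.arange(-8,8.1,1): print(o, round(np.corrcoef(pa.ravel(),pol(B,np.radians(o))[:,k].ravel())[0,1],3))
# pegs via z=76 absolute: hub/yaw from plate holes skipped
E
```

```text
-8.0 0.618
-7.0 0.685
-6.0 0.779
-5.0 0.881
-4.0 0.942
-3.0 0.922
-2.0 0.833
-1.0 0.72
0.0 0.626
1.0 0.557
2.0 0.503
3.0 0.455
4.0 0.409
5.0 0.366
6.0 0.326
7.0 0.286
8.0 0.248
```

```bash
python3 - <<'E'
from h import *
d=cams.camera("top"); K=np.array(d["camera_matrix"]);E=np.array(d["extrinsics"])
def back(u,z):
    r=E[:3,:3].T@np.linalg.inv(K)@[u[0],u[1],1]; o=-E[:3,:3].T@E[:3,3]; return (o+r*(z-o[2])/r[2])[:2]
h=np.array([[48,135],[278,31],[352,178],[117,288]])/2+[260,180]
W=np.array([back(u,14) for u in h]);print(W.round(1))
e=lambda a,b:np.degrees(np.arctan2(*(W[b]-W[a])[::-1]))
print("edges",[round(e(*p),2) for p in((0,1),(3,2),(2,1),(3,0))], "len",[round(np.hypot(*(W[b]-W[a])),1) for a,b in((0,1),(3,2),(2,1),(3,0))])
for f in "ag":
    g=cv2.imread(f"pics/{f}_top.png",0)
    c=proj(d,[543.5,-119.5,40]); m=np.zeros_like(g); cv2.circle(m,tuple(int(x) for x in c),36,255,-1)
    b=((g<60)&(m>0)).astype(np.uint8); n,l,s,ct=cv2.connectedComponentsWithStats(b)
    P=np.array([back(ct[i],40) for i in range(1,n) if s[i,4]>12]); 
    c0=cv2.minEnclosingCircle(P.astype(np.float32)); v=P-c0[0]; a=np.degrees(np.arctan2(v[:,1],v[:,0]))
    print(f,len(P),np.round(c0[0],1),np.round(np.hypot(*v.T),1),np.round((a-20+22.5)%45-2.5,1))
E
```

```text
[[ 567.3   62.7]
 [ 650.1 -178.6]
 [ 494.  -230.8]
 [ 412.2    9.2]]
edges [np.float64(-71.05), np.float64(-71.16), np.float64(18.51), np.float64(19.03)] len [np.float64(255.1), np.float64(253.6), np.float64(164.6), np.float64(164.1)]
a 9 [ 543.6 -119.2] [49.9 50.2 50.2 50.  48.6 50.  49.8 50.  50.2] [21.5 21.5 22.1 21.3 -1.1 21.7 21.9 21.7 21.5]
g 8 [ 543.5 -119.3] [50.1 49.8 50.  50.1 50.1 49.8 50.1 50.1] [17.9 18.  17.9 17.7 17.7 18.4 18.1 18. ]
```

The base yaw is 18.85° and the centre is confirmed. The wheel started at +2.7° and is now at 44.1°, within 1° of mid-gap. Next I tip the lever back from the outside.

carry_out(
  commands=[-1,0.029,0.049,0,0,-1,0.058,0.098,0,0,-1,0.087,0.147,0,0,-1,0.116,0.196,0,0,-1,0.144,0.244,0,0],
)

```text
time: 11.68
ee_pos: [481.7, 70.9, 350.3]
eef_rot: [0.58, 0.815, 0.0, 0.0]
wrist_force: [-0.1, -1.5, -0.1]
gripper_width: 0.3
gripper_force: 0.0
```

carry_out(
  commands=[-1,0,0,0,0,-1,0,0,-0.04,0,-1,0,0,-0.075,0,-1,0,0,-0.075,0],
)

```text
time: 12.18
ee_pos: [478.9, 68.3, 271.9]
eef_rot: [0.581, 0.814, -0.002, -0.003]
wrist_force: [-0.3, 0.2, -0.1]
gripper_width: -0.3
gripper_force: 0.0
```

```bash
python3 - <<'E'
from h import *
d=cams.camera("side"); a=d["frame"][190:370,190:430,::-1]
cv2.imwrite("pics/i.png",cv2.resize(a,None,fx=3,fy=3))
s=sensors.sense(); print(s["time"],s["ee_pos"],s["wrist_force"])
E
```

```text
12.225 [479.96241173  68.31565808 274.30160897] [-0.32652646 -0.5174988   0.87587235]
```

View pics/i.png

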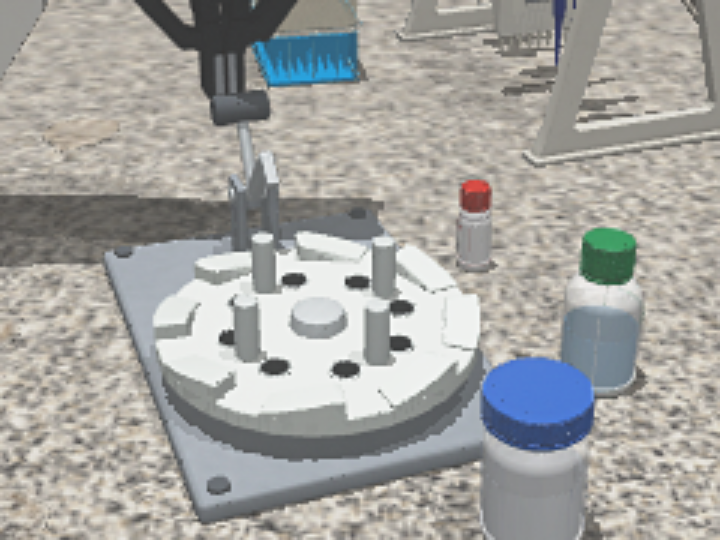

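The finger is behind the raised bar (crop about px (240,105)). I'll push it inward.

carry_out(
  commands=[-1,0.002,-0.006,0,0,-1,0.004,-0.012,0,0,-1,0.006,-0.017,0,0,-1,0.0078,-0.0227,0,0,-1,0.0097,-0.0284,0,0],
)

```text
time: 12.85
ee_pos: [490.8, 40.2, 275.3]
eef_rot: [0.58, 0.814, -0.0, 0.0]
wrist_force: [1.1, -0.1, -0.4]
gripper_width: 0.1
gripper_force: 0.1
```

carry_out(
  commands=[-1,0.0016,-0.0047,0,0,-1,0.0032,-0.0095,0,0,-1,0.005,-0.014,0,0,-1,0.0065,-0.019,0,0,-1,0.0075,-0.022,0,0],
)

```text
time: 13.48
ee_pos: [498.2, 18.3, 275.2]
eef_rot: [0.58, 0.814, -0.0, -0.0]
wrist_force: [0.5, 0.9, -0.6]
gripper_width: -0.1
gripper_force: 0.0
```

```bash
python3 - <<'E'
from h import *
look(["pawl_bar"],cs=["side"])
s=sensors.sense(); print(s["time"],s["ee_pos"],s["wrist_force"])
E
```

```text
side pawl_bar 0.86 [506.  -4. 107.]
13.575 [498.23276928  18.318344   275.23439859] [ 0.29696508  0.40083072 -0.21844455]
```

carry_out(
  commands=[-1,-0.007,0.02,0,0,-1,-0.007,0.02,0.06,0,-1,-0.04,0.06,0.1,0,-1,-0.08,0.11,0.1,0,-1,-0.12,0.16,0.1,0],
)

```text
time: 14.2
ee_pos: [380.6, 175.5, 376.4]
eef_rot: [0.581, 0.814, 0.001, 0.001]
wrist_force: [0.8, 1.0, 0.1]
gripper_width: 0.1
gripper_force: 0.0
```

carry_out(
  commands=[-1,-0.04,0.04,0,0,-1,-0.07,0.08,0,0,-1,-0.07,0.08,0,0],
)

```text
time: 14.58
ee_pos: [309.4, 256.4, 375.5]
eef_rot: [0.577, 0.816, 0.0, -0.0]
wrist_force: [0.9, -1.1, -0.3]
gripper_width: 0.4
gripper_force: 0.0
```

```bash
python3 - <<'E'
from h import *
look(["pawl_bar","pawl_bar","bottle_green","jar","vial"],save="j")
a=cv2.imread("pics/j_side.png")[210:340,210:370]; b=cv2.imread("pics/a_side.png")[210:340,210:370]
cv2.imwrite("pics/j2.png",cv2.resize(np.hstack([b,a]),None,fx=2.5,fy=2.5))
a=cv2.imread('pics/j_top.png')[180:340,260:460]; a0=cv2.imread('pics/a_top.png')[180:340,260:460]
cv2.imwrite('pics/j3.png',cv2.resize(np.hstack([a0,a]),None,fx=2,fy=2,interpolation=cv2.INTER_CUBIC))
s=sensors.sense(); print(s["time"],s["ee_pos"],s["wrist_force"])
E
```

```text
side pawl_bar 0.78 [507.  -6. 107.]
side pawl_bar 0.78 [507.  -6. 107.]
side bottle_green 0.95 [ 704. -120.   -4.]
side bottle_green 0.32 [644.  14.  -3.]
side jar 0.76 [ 648. -247.    1.]
side vial 0.64 [646.  16.  -3.]
top pawl_bar 0.77 [508.  -9. 109.]
top pawl_bar 0.77 [508.  -9. 109.]
top bottle_green 0.79 [ 702. -118.    2.]
top jar 0.93 [ 653. -249.   -0.]
top vial 0.72 [ 543. -121.   38.]
top vial 0.58 [645.  17.   1.]
15.175 [311.88072051 254.02320866 375.16751756] [ 0.28174057 -0.147909    0.48667838]
```

View pics/j2.png

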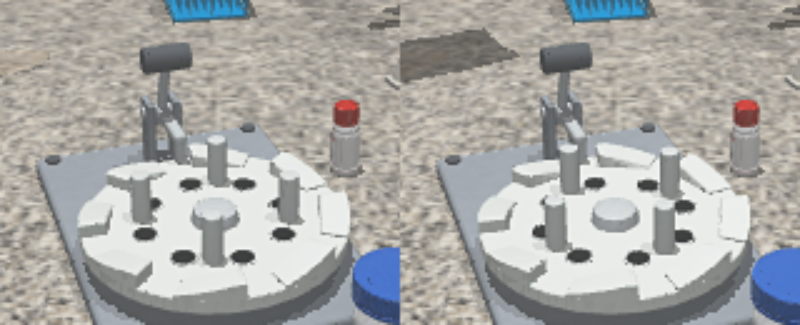

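View pics/j3.png

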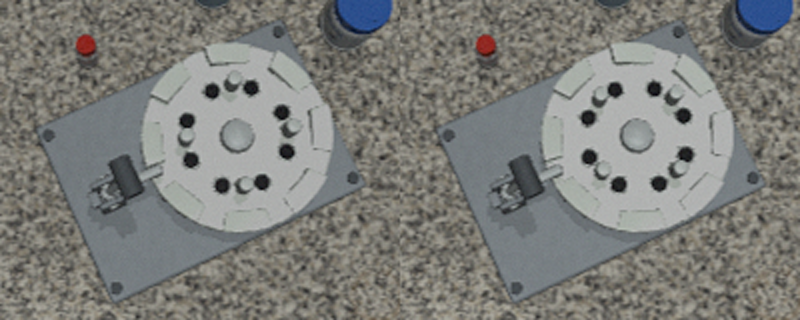

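The bar and pawl look the same as at the start (bar at crop px (566,57) against (166,57)). The wheel has turned one notch and the bystanders haven't moved.

```bash
python3 -c "
from station import close_job
print(close_job())"
```

```text
the job is handed in; nothing more can be done
None
```

The job is handed in: the wheel went back one notch (about 44° by the camera, mid-gap), the pawl is down in the notch again, and the bottle, jar and vial are where they stood.

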